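# Clip a horn blank in the gluing block

### The arm

A 7-joint arm with a two-finger parallel gripper is mounted at the origin on a cart in front of the work surface, level with it; the furniture and walls round the work are solid. World frame = base frame: x ahead of the robot, y to its left, z up, the work surface at z = 0. Lengths are in m, angles in rad, forces in N, time in s.
With the tool pointing down it reaches from about 0.375 to 0.925 m from the base axis. Payload 3.1 kg.
Tool frame: the origin (TCP) lies on the centre line of the jaws, within the pads' length; the fingertips stand 19 mm ahead of it and the grasp point (between the pads) is the TCP (env.finger_overhang is the z of the fingertips in the tool frame, in m); z points along the fingers, y is the line along which they close (so a half turn about z gives the same grasp; the last joint's range is limited). The gripper opens to 85 mm and grips with 20 to 120 N. Pads are 22 mm wide; open, the fingers measure 114 mm over their backs; the gripper's body (76 mm by 85 mm) begins 54 mm behind the grasp point. The pads swing forward as they close: fully open they stand 13 mm farther back than shut.
Start: joints at [1.154, 0.383, 0.044, 1.598, -0.018, 1.161, -0.05], TCP at [0.204, -0.617, 0.25] pointing down, gripper open.
Joint ranges: [-2.61, 2.61], [-0.41, 2.15], [-1.48, 1.57], [0, 2.5], [-1.57, 4.71], [0.05, 1.97], [-2.85, 2.85]. Speed limits (rad/s): [2.79, 2.79, 3.14, 3.14, 3.14, 3.14, 3.14].

### API

Orientations are given as a unit quaternion [x, y, z, w].
In Python, from bench import env, grab_frame, calibration gives the robot as it stands.
- The arm moves only by the tool step_arm, never from a script. Its argument "steps" is a list that holds one entry, the list of rows, each a list of 5 numbers: the shift along the tool's x, y, z in mm, then the turn about the tool's z in degrees, then the gripper command: -1 is shut, 1 is fully open, values between are in proportion. A call has exactly 10 rows; each row shifts and turns the commanded pose from where the row before left it, along the tool's axes as they then stand; what a row does not reach is not made up. A row lasts 1/8 s, in which the tool goes at most 62.5 mm and 10.7 degrees, less where a joint would pass 70% of its speed; a pose out of reach is approached as far as the arm can. A call is refused whole if a number of a shift passes 62.5 or a number of a turn 10.7, either way. A call with a gripper value outside its range is refused whole. The fingers move at their own pace and stop on an object; "squeeze" is the grip in N (left out, the last holds). Time passes only in rows, so rows that do not move let the fingers close, or fill a call up. It gives the time, the measured TCP pose, the force, the opening and the grip force at its end, in the units of the state.
- env.read_state(): the state, without advancing time (a new reading comes with each control period).
- grab_frame(name): name is "scene" or "side" or "wrist"; returns the picture (480x640x3 uint8, blue, green, red); there is no depth.
- calibration(name): a dict with "fx", "fy", "cx", "cy" (pixels), "R" (3x3) and "t" (3): a world point X has camera coordinates R X + t; the wrist camera has in their place "mount" (4x4, takes a point from camera to tool coordinates, whose origin is the TCP and whose axes are the flange's). Camera axes: x right, y down, z forward; pixel columns grow to the right and rows downward; lengths in m; the calibration is good to about 2 mm. A picture is of the moment at which its call begins: read the wrist's pose just before it. calibration takes no time and is no camera call.
- env.hand_in(): hands the job in; it is judged then, once.
The state is a dict: "time": time; "joints": joint angles; "qd": joint speeds; "tau": joint torques, N m; "tool_pos": TCP position; "tcp_rot": TCP orientation; "force": force on the tool from outside, world axes, zero at the start; "ft_torque": the same for the moment, N m; "opening": opening from 0.0 (shut) to 1.0 (fully open); "finger_force": force on a finger pad.
Only numpy, scipy, OpenCV 4.12 (cv2) and the standard library are available. Lean on these libraries where they do the work, as an engineer would, in place of code of your own. Each camera call takes 0.05 s, during which the arm holds its last target. There are 200 camera calls.

### The job

Lay the brown horn blank flat on the wooden gluing block, centred, with its long side along the low metal fence. Then take the spring clip by its handles, squeeze it open, bring its jaws level over blank and fence together from the end that the glue carton does not block, and let it close so that it is left holding the blank flush against the fence at about mid-length. Leave the carton, the grey stone and the oil bottle where they stand.

Things in the scene. Friction and masses are not known exactly. Their poses are not given: they have to be found in the camera images.
- glue_block: fixed wooden gluing block, 64 mm (x) by 54 mm (y), top 30 mm above the bench, on a foot 70 x 60 x 6 mm. Origin at bench level; wood from x -40 to +25 mm. An aluminium fence strip 5 mm thick, 42 mm long (y -21 to +21 mm) at x +12 to +17 mm rises 14 mm above the wood (to z 44 mm). The blank goes on the fence's -x side, long side along y
- seat (a point): on the gluing block's top (z 30 mm): where the blank's origin lies when the blank is in place against the fence; axes as the block's, +x points to the fence, whose near face is 10 mm away. Blank and fence together are 25 mm thick; their middle plane is at x +2.5 mm from here
- horn_blank: brown rectangular horn blank, 20 mm (x) by 52 mm (y), 12 mm thick (z), about 30 g; origin at the centre of its underside. Longer than the fence, so it can be held by its ends and set against the fence
- spring_clip: loose steel spring clip, about 110 mm long, 24 mm thick (z), 60 g, lying flat on the bench. Origin on the pivot axis at the underside; +x points to the jaws, -x to the two black handles, z up; symmetric about its xz plane. Pressing the handles together opens the jaws; it shuts by itself when let go. Two sprung halves turn about the pivot
- clip_mouth (a point): middle of the jaw pads on the clip's centre line, 45 mm ahead of the pivot, 12 mm above the clip's underside; axes as the clip's. Shut, the jaw tips touch at 52 mm ahead of the pivot; fully open, the rubber pads stand 35 to 40 mm apart. Jaws 10 mm high (5 mm above and below here), pads 14 mm long; the throat takes work up to 20 mm from the pivot axis
- clip_grip (a point): midway between the clip's handles, 41 mm behind the pivot, 12 mm above its underside; axes as the clip's: pinch here along y. At rest the handles' rear ends are 64 mm apart over their outsides, 9 mm behind here. Closing takes 8 to 16 N per handle. At the stop they are 22 mm over their outer faces, then parallel flats 34 to 58 mm behind the pivot, 24 mm high; the clip runs 8 mm forward through the fingers meanwhile
- clip_left (a joint): turn of the clip's +y half: 0 shut, about 0.24 with 25 mm in the jaws, 0.38 fully open at the stop (rad)
- clip_right (a joint): turn of the clip's -y half, always the same as clip_left (rad)
- glue_carton: small white and red carton standing near one end of the gluing block, 51 mm (x) by 95 mm (y), 58 mm high, origin at the centre of its underside; a bystander that blocks that end
- stone: grey-green oilstone stick lying flat past the other end of the gluing block, 22 mm (x) by 90 mm (y), 12 mm high; origin at the centre of its underside; a bystander, low enough to work above
- bench_vice: fixed blue bench vice, a solid obstacle at the front of the worktop: x from -60 to +85 mm, y from -62 to +62 mm about its origin (at bench level), 130 mm high; its tommy bar sticks out towards the robot
- post_far: fixed steel shelf upright, an angle post about 46 x 42 mm, standing from floor to well above the arm at the left front corner of the worktop; the arm must go round it. Origin at floor level on its axis
- oil_bottle: upright bottle beside the blank, diameter 38 mm, 108 mm high; origin at the centre of its underside; a bystander

How it is judged:
By the outcome, as a careful person would: the job done as asked, in the order asked, and still so for the second after the job is handed in, with the robot touching nothing.
It also fails if it takes over 64 s, if anything falls off the work surface, if the arm or the gripper's body presses on something with over 40 N, if the wrist force passes 120 N, or if a joint passes its speed limit or range.

## Working session

There is one attempt and no reset: what is moved stays moved. The work goes in short steps, Python scripts to look and compute and a tool call to move; the robot and the scene stay as the last step left them, time stands still between calls to the robot, and variables do not carry over. Pictures are saved under pics/ and viewed, at most 10 in all, crops included, and the job is handed in when it is done.

Besides the shell and the picture viewer there is one more tool, called as name(argument=value, ...) on one line, values as JSON. step_arm: Moves the arm, as the interface text tells. Its arguments: {"type":"object","properties":{"steps":{"type":"array"},"squeeze":{"type":"number"}},"required":["steps"]}

```bash
ls; mkdir -p pics; python3 - <<'E'
from bench import env, grab_frame, calibration
import cv2, numpy as np
np.set_printoptions(precision=4,suppress=True)
print(env.read_state())
for n in("scene","side","wrist"):
    im=grab_frame(n); cv2.imwrite(f"pics/{n}0.png",im)
    print(n,calibration(n))
E
```

```text
pics
{'time': 0.0, 'joints': array([ 1.1542,  0.3839,  0.0439,  1.5996, -0.0179,  1.1612, -0.0499]), 'qd': array([-0.0002, -0.0008, -0.0006,  0.0004,  0.0017, -0.0006,  0.0006]), 'tau': array([ -0.0005, -43.3467,   1.0242, -24.9518,   0.0105,   0.0111,
        -0.    ]), 'tool_pos': array([ 0.2034, -0.6164,  0.2489]), 'tcp_rot': array([ 0.9873,  0.1588, -0.0003, -0.0013]), 'force': array([ 0.291 , -0.4424,  0.2687]), 'ft_torque': array([-0.0055, -0.0042,  0.0489]), 'finger_force': 0.0, 'opening': 0.9981569559789282}
scene {'fx': 551.6206201273283, 'fy': 551.6206201273283, 'cx': 326.6784399172849, 'cy': 239.61232751573996, 'R': array([[ 0.5037, -0.8638,  0.0012],
       [-0.5285, -0.3092, -0.7906],
       [ 0.6833,  0.3977, -0.6123]]), 't': array([-0.1315,  0.0316,  1.0562])}
side {'fx': 554.6609691612051, 'fy': 554.6609691612051, 'cx': 310.91572667877614, 'cy': 238.79096561371165, 'R': array([[-0.955 ,  0.2965, -0.0033],
       [ 0.2119,  0.6745, -0.7072],
       [-0.2075, -0.6761, -0.707 ]]), 't': array([ 0.4017, -0.3947,  1.3977])}
wrist {'fx': 408.41582418525354, 'fy': 408.41582418525354, 'cx': 319.3064106734417, 'cy': 236.7368017498627, 'mount': array([[-0.0001, -0.9655, -0.2603,  0.0651],
       [ 1.    , -0.    , -0.0004,  0.0005],
       [ 0.0004, -0.2603,  0.9655, -0.1243],
       [ 0.    ,  0.    ,  0.    ,  1.    ]])}
```

View pics/scene0.png

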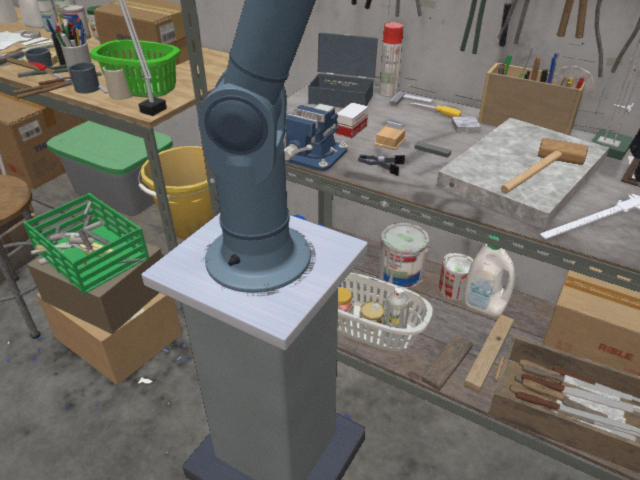

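View pics/side0.png

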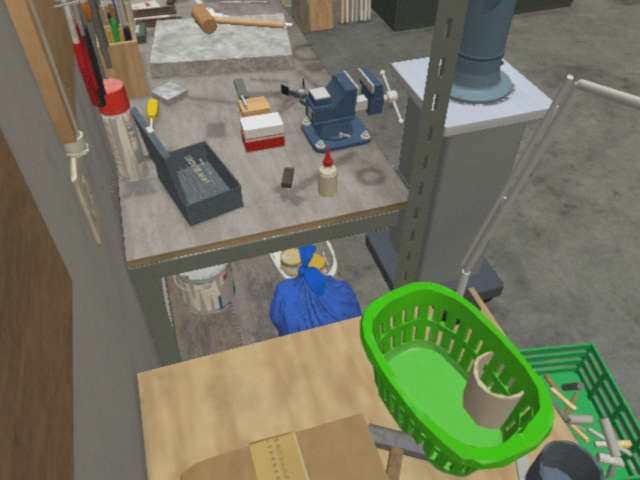

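The scene view shows the block at (390,137), stone (432,148), clip (380,162), carton (350,118) and vice (312,140). The side view shows the blank at (288,177), bottle (327,180), carton (263,133), block (253,105), clip end (290,90) and post (430,150).

```bash
cat > h.py <<'E'
from bench import env, grab_frame, calibration
import cv2, numpy as np
from scipy.spatial.transform import Rotation as Ro
np.set_printoptions(precision=4,suppress=True)
def cam(name,st=None):
    """K, R, t (world->camera)"""
    c=calibration(name); K=np.array([[c['fx'],0,c['cx']],[0,c['fy'],c['cy']],[0,0,1]])
    if name!='wrist': return K,np.array(c['R']),np.array(c['t'])
    st=st or env.read_state(); T=np.eye(4); T[:3,:3]=Ro.from_quat(st['tcp_rot']).as_matrix(); T[:3,3]=st['tool_pos']
    W=np.linalg.inv(T@np.array(c['mount'])); return K,W[:3,:3],W[:3,3]
def plane(C,uv,z):
    K,R,t=C; uv=np.atleast_2d(uv).astype(float); o=-R.T@t
    d=(np.c_[uv,np.ones(len(uv))]@np.linalg.inv(K).T)@R
    return o+d*((z-o[2])/d[:,2])[:,None]
def tri(C1,p1,C2,p2):
    P=[K@np.c_[R,t] for K,R,t in(C1,C2)]
    X=cv2.triangulatePoints(P[0],P[1],np.float64(p1).reshape(2,1),np.float64(p2).reshape(2,1)); return (X[:3]/X[3]).ravel()
def proj(C,X):
    K,R,t=C; q=(np.atleast_2d(X)@R.T+t)@K.T; return q[:,:2]/q[:,2:]
def rect(m):
    cs=cv2.findContours(m.astype('uint8'),cv2.RETR_EXTERNAL,cv2.CHAIN_APPROX_NONE)[0]
    return sorted(cs,key=cv2.contourArea)[::-1]
E
python3 - <<'E'
from h import *
S,D=cam('scene'),cam('side')
print('cams',-S[1].T@S[2],-D[1].T@D[2])
for n,p,z in [('block',(390,137),.03),('stone',(432,148),.01),('clip pivot',(378,161),.012),('cliphandle',(398,160),.012),('carton',(350,113),.058),('vice',(312,120),.13)]: print('scene',n,plane(S,p,z))
for n,p,z in [('blank',(288,177),.012),('bottlebase',(327,192),0),('carton',(261,122),.058),('block',(253,104),.03),('stone',(240,88),.01),('clip',(290,90),.012),('vice',(335,90),.13),('corner',(405,203),0),('frontleft',(125,255),0),('vicefoot',(312,140),0),('vicefootr',(368,140),0)]: print('side',n,plane(D,p,z))
for z in(0,.2,.5): print('post uv',plane(D,(430,150),z),plane(S,(195,60),z))
im=cv2.imread('pics/side0.png')[60:210,220:400]; cv2.imwrite('pics/c1.png',cv2.resize(im,None,fx=4,fy=4,interpolation=2))
im=cv2.imread('pics/scene0.png')[85:185,280:460]; cv2.imwrite('pics/c2.png',cv2.resize(im,None,fx=4,fy=4,interpolation=2))
E
```

```text
cams [-0.6388 -0.5238  0.6719] [0.7572 1.0921 0.7104]
scene block [[ 0.5198 -0.0324  0.03  ]]
scene stone [[ 0.5552 -0.1327  0.01  ]]
scene clip pivot [[ 0.4253 -0.0464  0.012 ]]
scene cliphandle [[ 0.454  -0.0858  0.012 ]]
scene carton [[0.5382 0.092  0.058 ]]
scene vice [[0.3254 0.0756 0.13  ]]
side blank [[0.5441 0.2431 0.012 ]]
side bottlebase [[0.4796 0.2972 0.    ]]
side carton [[0.5629 0.104  0.058 ]]
side block [[ 0.5546 -0.016   0.03  ]]
side stone [[ 0.5625 -0.13    0.01  ]]
side clip [[ 0.4489 -0.0804  0.012 ]]
side vice [[0.4142 0.1452 0.13  ]]
side corner [[0.346  0.3737 0.    ]]
side frontleft [[0.8734 0.3531 0.    ]]
side vicefoot [[0.4551 0.1193 0.    ]]
side vicefootr [[0.3375 0.1564 0.    ]]
post uv [[0.2237 0.2312 0.    ]] [[0.752  0.8092 0.    ]]
post uv [[0.3739 0.4736 0.2   ]] [[0.338  0.4124 0.2   ]]
post uv [[0.5992 0.8371 0.5   ]] [[-0.283  -0.1828  0.5   ]]
```

View pics/c2.png

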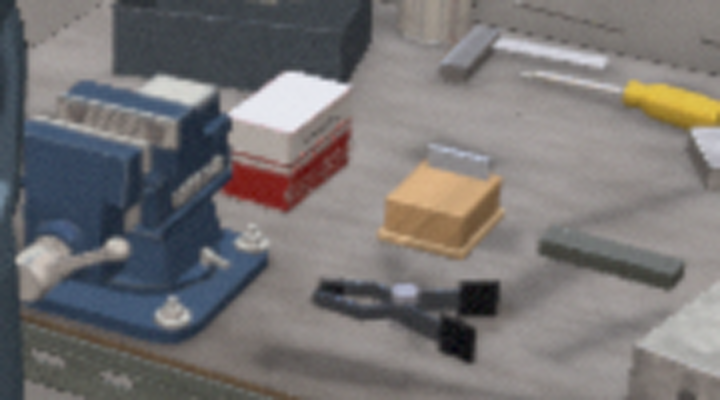

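View pics/c1.png

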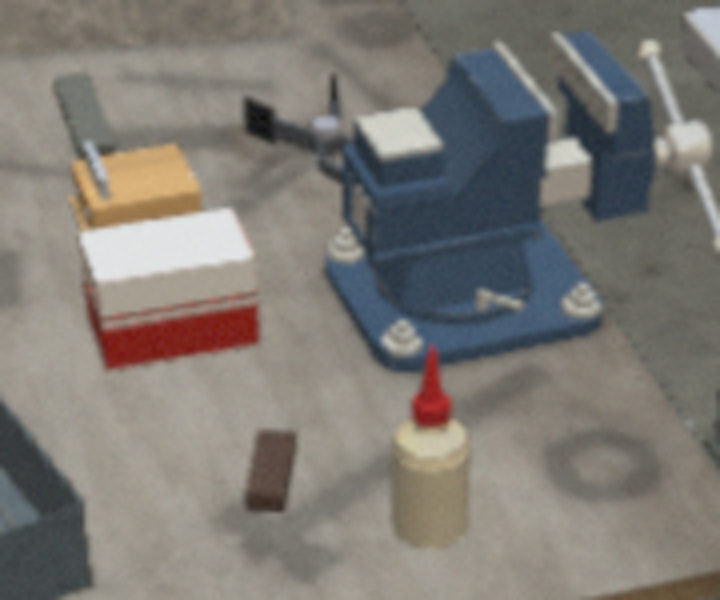

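c2 shows the block with the fence on its far (+x) side, the clip with jaws pointing left and handles right, and the stone to the right. c1 shows the blank (270,470 in the crop) between bottle and carton. Next I move to a wrist viewpoint above block and clip.

step_arm(steps=[[[45, -41.7, -3, 0, 1], [45, -41.7, -3, 0, 1], [45, -41.7, -3, 0, 1], [45, -41.7, -3, 0, 1], [45, -41.7, -3, 0, 1], [45, -41.7, -3, 0, 1], [45, -41.7, -3, 0, 1], [45, -41.7, -3, 0, 1], [45, -41.7, -3, 0, 1], [45, -41.7, -3, 0, 1]]])

```text
time: 1.4
tool_pos: [0.5008, -0.0786, 0.2803]
tcp_rot: [0.987, 0.159, 0.0, 0.0]
force: [1.0, -0.1, 0.8]
opening: 0.999
finger_force: 0.0
```

```bash
python3 - <<'E'
from h import *
s=env.read_state(); print(s['time'],s['tool_pos'],s['joints'],s['qd'],Ro.from_quat(s['tcp_rot']).as_matrix())
im=grab_frame('wrist'); cv2.imwrite('pics/w1.png',im)
import pickle; pickle.dump(cam('wrist',s),open('w1.pkl','wb'))
S,D=cam('scene'),cam('side')
print('vice foot side',plane(D,[(320,151),(370,140),(302.5,127.5)],0.005)[:,:2]); print('scene',plane(S,[(346,149),(326,169)],.005)[:,:2])
E
```

```text
1.4 [ 0.5008 -0.0786  0.2803] [ 0.4793  0.1096 -0.4297  1.8841  0.0503  1.1581 -1.2205] [-0.5808  0.3073 -0.4195 -0.3567  0.1704  0.082  -1.0496] [[ 0.9497  0.3132  0.0002]
 [ 0.3132 -0.9497 -0.0005]
 [ 0.      0.0005 -1.    ]]
vice foot side [[0.453  0.1699]
 [0.3363 0.1643]
 [0.4632 0.0735]]
scene [[0.4503 0.0544]
 [0.3403 0.0481]]
```

View pics/w1.png

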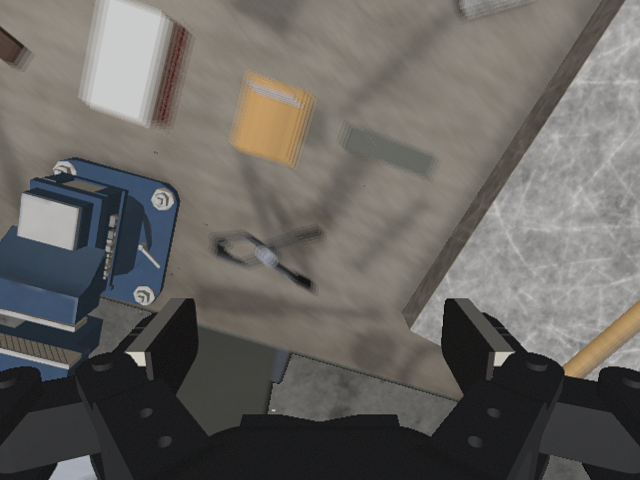

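The wrist view (blurred) shows the block at (272,118) with its fence at the top, the carton (125,65), the stone (388,150), the clip (265,255) with jaws left, and the vice on the left. I take a settled frame here and measure numerically.

```bash
cat >> h.py <<'E'
import pickle
def settle(tag,name='wrist'):
    for i in range(30):
        if np.abs(env.read_state()['qd']).max()<.01: break
        grab_frame(name)
    s=env.read_state(); im=grab_frame(name); cv2.imwrite(f'pics/{tag}.png',im); C=cam(name,s); pickle.dump(C,open(tag+'.pkl','wb')); return s,im,C
def box(m,n=0):
    c=rect(m)[n]; r=cv2.minAreaRect(c); return cv2.contourArea(c),cv2.boxPoints(r),r
E
python3 - <<'E'
from h import *
s,im,C=settle('w2'); print(s['time'],s['tool_pos'],s['joints'])
h=cv2.cvtColor(im,cv2.COLOR_BGR2HSV); H,S_,V=cv2.split(h)
for p in [(250,110),(290,130),(283,92),(250,85),(388,150),(350,180),(125,60),(318,232),(300,280),(265,255),(10,45),(350,90),(225,240)]: print(p,h[p[1]-1:p[1]+2,p[0]-1:p[0]+2].reshape(-1,3).mean(0).round())
E
python3 - <<'E'
import cv2
im=cv2.imread('pics/w2.png')[60:310,180:450]; cv2.imwrite('pics/w2c.png',cv2.resize(im,None,fx=2.4,fy=2.4,interpolation=2))
E
```

```text
1.75 [ 0.4994 -0.0822  0.2798] [ 0.4827  0.1091 -0.4256  1.8856  0.0499  1.1583 -1.2158]
(250, 110) [ 17. 120. 185.]
(290, 130) [ 17. 120. 176.]
(283, 92) [ 17. 122. 190.]
(250, 85) [ 17. 119. 190.]
(388, 150) [ 39.  16. 104.]
(350, 180) [ 19.  23. 109.]
(125, 60) [ 79.   2. 202.]
(318, 232) [67. 19. 21.]
(300, 280) [89. 31. 21.]
(265, 255) [115.  21. 159.]
(10, 45) [10. 70. 79.]
(350, 90) [ 18.  30. 126.]
(225, 240) [105.  32.  81.]
```

View pics/w2c.png

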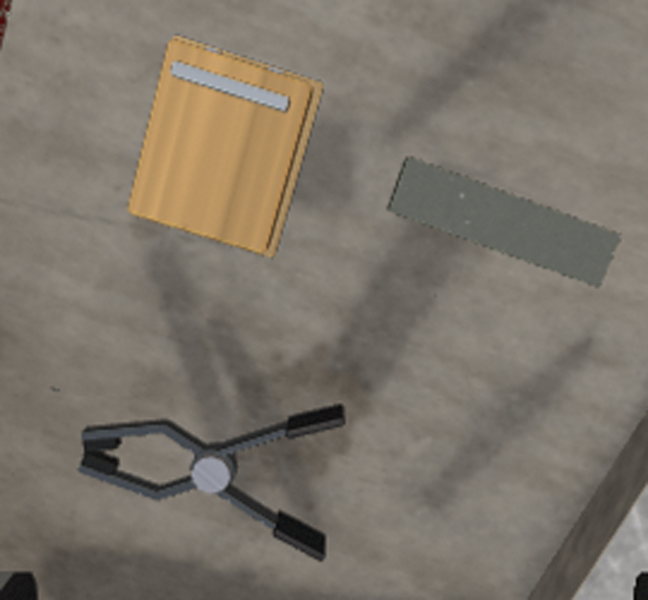

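The crop shows the fence (230,86 crop), the block, the stone, and the clip with its pivot disc at (213,474), jaws at (98,450) and black handles at (316,420) and (300,536).

```bash
cat >> h.py <<'E'
def blockpose(im,C,zt=.044,zb=.030):
    h=cv2.cvtColor(im,cv2.COLOR_BGR2HSV); wood=cv2.inRange(h,(10,80,60),(25,255,255))
    wood=cv2.morphologyEx(wood,cv2.MORPH_OPEN,np.ones((3,3)))
    c=rect(wood)[0]; hull=np.zeros_like(wood); cv2.fillConvexPoly(hull,cv2.convexHull(c),255)
    f=cv2.inRange(h,(0,0,120),(180,60,255))&cv2.erode(hull,np.ones((3,3)))
    f=cv2.morphologyEx(f,cv2.MORPH_OPEN,np.ones((3,3)))
    A,b,r=box(f); X=plane(C,b,zt)
    ctr=X.mean(0); e=[X[1]-X[0],X[2]-X[1]]; l=max(e,key=np.linalg.norm)
    yaw=np.degrees(np.arctan2(l[1],l[0]))%180
    return r,ctr,[np.linalg.norm(v) for v in e],yaw,b
E
python3 - <<'E'
from h import *
im=cv2.imread('pics/w2.png'); C=pickle.load(open('w2.pkl','rb'))
r,ctr,sz,yaw,b=blockpose(im,C); print('fence',r,ctr,sz,yaw)
h=cv2.cvtColor(im,cv2.COLOR_BGR2HSV)
roi=np.zeros(im.shape[:2],np.uint8); roi[215:300,205:335]=255
blk=cv2.inRange(h,(0,0,0),(180,255,38))&roi
for i in range(3):
    A,b,r=box(blk,i); print('black',A,np.round(r[0],1),plane(C,r[0],.024)[0], [np.linalg.norm(v) for v in np.diff(plane(C,b,.024)[:3],axis=0)],plane(C,b,.024)[:,:2].tolist())
pv=cv2.inRange(h,(90,0,125),(140,60,255))&roi
A,b,r=box(pv); print('pivot',A,r,plane(C,r[0],.024)[0])
J=plane(C,np.array([(88,452)])/2.4+(180,60),.017); print('jaw tip',J)
st=cv2.inRange(h,(28,8,60),(75,60,140)); A,b,r=box(st); X=plane(C,b,.012); print('stone',A,r[0],X.mean(0),np.linalg.norm(np.diff(X,axis=0),axis=1))
# clip axis
E
```

```text
fence ((275.2090148925781, 95.34688568115234), (50.59276580810547, 6.019320011138916), 17.744672775268555) [ 0.5736 -0.0197  0.044 ] [np.float64(0.004810082118972785), np.float64(0.04163971000379916)] 91.10653782084269
black 137.5 [304.8 281.9] [ 0.415 -0.095  0.024] [np.float64(0.00843676304325957), np.float64(0.02373349782401291)] [[0.41285705955588514, -0.08276008897228977], [0.42121499659806705, -0.08391067971057774], [0.4170645156894176, -0.10727844441303402], [0.40862506092166817, -0.10623538057651516]]
black 118.0 [222.  250.5] [ 0.4211 -0.0086  0.024 ] [np.float64(0.015490258269164179), np.float64(0.015286368917408434)] [[0.42603465811467683, 0.0006842336033211285], [0.4308416036312655, -0.014041301227236208], [0.41606237538662844, -0.01794610431728219], [0.4112067536815299, -0.003071828626097957]]
black 97.5 [310.4 233.8] [ 0.4638 -0.0853  0.024 ] [np.float64(0.023376842643929113), np.float64(0.005040647675353843)] [[0.45966856247629573, -0.07406698499446651], [0.47223866783463353, -0.09377660760067869], [0.46795432424390765, -0.09643226740262173], [0.45532610994873823, -0.07666830495077799]]
pivot 155.5 ((267.5, 257.5), (13.0, 15.0), 90.0) [ 0.4279 -0.0527  0.024 ]
jaw tip [[ 0.419 -0.002  0.017]]
stone 7977.5 (313.59381103515625, 411.009033203125) [ 0.2629 -0.1568  0.012 ] [0.132  0.3    0.1417]
```

step_arm(steps=[[[23.4, -51.7, 6, 0, 1], [23.4, -51.7, 6, 0, 1], [23.4, -51.7, 6, 0, 1], [23.4, -51.7, 6, 0, 1], [23.4, -51.7, 6, 0, 1], [0, 0, 0, 9.1, 1], [0, 0, 0, 9.1, 1], [0, 0, 0, 0, 1], [0, 0, 0, 0, 1], [0, 0, 0, 0, 1]]])

```text
time: 3.05
tool_pos: [0.5306, 0.2012, 0.2503]
tcp_rot: [1.0, 0.001, 0.0, 0.0]
force: [-0.4, 0.1, 0.1]
opening: 0.997
finger_force: 0.0
```

```bash
python3 - <<'E'
from h import *
s,im,C=settle('w3'); print(s['time'],s['tool_pos'],s['joints'],Ro.from_quat(s['tcp_rot']).as_matrix()[:2,0])
try:
    r,ctr,sz,yaw,b=blockpose(im,C); print('fence',r,ctr,sz,yaw)
    K2=pickle.load(open('w2.pkl','rb')); print('fence tri',tri(K2,(275.21,95.35),C,r[0]))
except Exception as e: print(e)
h=cv2.cvtColor(im,cv2.COLOR_BGR2HSV)
br=cv2.inRange(h,(0,45,30),(14,140,110))
for i in range(3):
    A,b,r=box(br,i); X=plane(C,b,.012); print('brown',A,np.round(r[0]),X.mean(0),np.linalg.norm(np.diff(X,axis=0),axis=1),X[:,:2].tolist())
E
```

```text
3.05 [0.5306 0.2012 0.2503] [ 0.0547  0.2804 -0.5711  1.7763  0.1661  1.1329 -2.139 ] [1.     0.0012]
list index out of range
brown 1275.5 [280. 188.] [0.5433 0.2354 0.012 ] [0.0211 0.0515 0.0214] [[0.5433148208033896, 0.2637318109154344], [0.5626208546942856, 0.255187707282053], [0.5434688597845778, 0.20739753402395353], [0.5236184632037698, 0.2153833870177696]]
brown 169.5 [411. 169.] [0.5582 0.1204 0.012 ] [0.0899 0.0073 0.09  ] [[0.5134981989103768, 0.12495623742993664], [0.6033824596397526, 0.12342403801014357], [0.6028804321678737, 0.11611275979727868], [0.5129262163964508, 0.11715404756838736]]
brown 0.5 [122.  54.] [0.6534 0.3629 0.012 ] [0.0012 0.0005 0.0012] [[0.6532170753524251, 0.3635726425230088], [0.6539760827852017, 0.362657341942092], [0.6535975418317791, 0.36229433230681524], [0.652838087676665, 0.3632096883159998]]
```

View pics/w3.png

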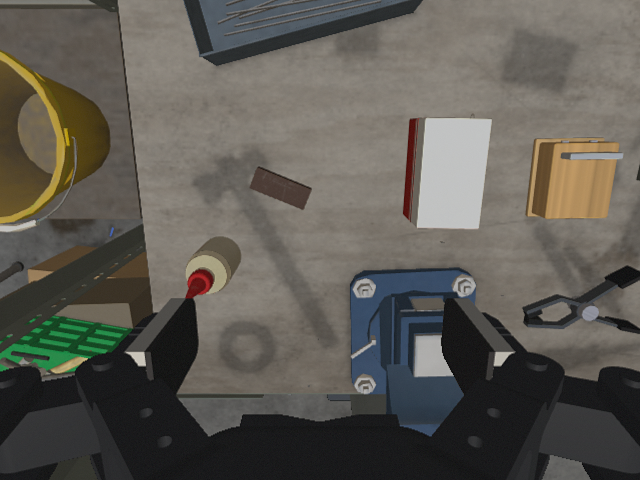

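The view shows the blank at (280,188) tilted about 22°, bottle (215,265), carton (450,173), block (573,178) with fence (590,155), clip (590,308). I check the heights with a second view.

```bash
python3 - <<'E'
from h import *
im=cv2.imread('pics/w3.png'); C=pickle.load(open('w3.pkl','rb')); W2=pickle.load(open('w2.pkl','rb')); D=cam('side'); S=cam('scene')
h=cv2.cvtColor(im,cv2.COLOR_BGR2HSV)
roi=np.zeros(im.shape[:2],np.uint8); roi[148:164,555:628]=255
f=cv2.inRange(h,(90,8,120),(135,80,255))&roi; A,b,r=box(f); print(A,r)
print('fence tri',tri(W2,(275.21,95.35),C,r[0]), plane(C,r[0],.044), plane(C,b,.044)[:,:2].tolist())
w=cv2.inRange(h,(10,90,60),(25,255,255)); w[:,:500]=0; A,b,r2=box(w);print('wood',A,r2,b.tolist())
sd=cv2.imread('pics/side0.png'); hs=cv2.cvtColor(sd,cv2.COLOR_BGR2HSV); print(hs[177,288])
m=cv2.inRange(hs,(0,30,20),(20,160,95)); m[:160]=0;m[195:]=0;m[:,:275]=0;m[:,302:]=0
A,b,r3=box(m); print('side blank',A,r3)
k=cv2.inRange(h,(0,45,30),(14,140,110)); A,b,r4=box(k)
X=tri(D,r3[0],C,r4[0]); print('blank tri',X,'reproj',proj(D,X),r3[0])
E
```

```text
204.5 ((596.5, 155.5), (5.0, 51.0), 90.0)
fence tri [ 0.5738 -0.0197  0.0442] [[ 0.5739 -0.0198  0.044 ]] [[0.575824167251645, 0.000771792031256574], [0.5758678395121881, -0.03974052251318136], [0.5719578461787462, -0.040499119466527844], [0.5719139478160598, 0.0001402774875136903]]
wood 5971.5 ((571.9692993164062, 177.7657012939453), (84.86006164550781, 86.12091827392578), 6.581944942474365) [[524.8831176757812, 215.6788330078125], [534.7546997070312, 130.12554931640625], [619.0554809570312, 139.85256958007812], [609.1838989257812, 225.40585327148438]]
[10 66 89]
side blank 135.5 ((287.0, 178.0), (9.86393928527832, 19.399080276489258), 9.462322235107422)
blank tri [0.5437 0.2361 0.0042] reproj [[287.3841 177.9062]] (287.0, 178.0)
```

step_arm(steps=[[[12.7, -34.5, 40, 0, 1], [0, 0, 40, 7.3, 1], [0, 0, 40, 7.3, 1], [0, 0, 40, 7.3, 1], [0, 0, 35, 0, 1], [0, 0, 20, 0, 1], [0, 0, 15, 0, 1], [0, 0, 0, 0, 1], [0, 0, 0, 0, 1], [0, 0, 0, 0, 1]]])

```text
time: 4.35
tool_pos: [0.5442, 0.237, 0.0217]
tcp_rot: [0.982, -0.189, 0.001, -0.001]
force: [0.5, -0.3, 0.1]
opening: 1.001
finger_force: 0.0
```

```bash
python3 - <<'E'
from h import *
s,im,C=settle('w4'); print(s['time'],s['tool_pos'],s['joints'],s['force'],Ro.from_quat(s['tcp_rot']).as_matrix()[:2,0],env.finger_overhang)
h=cv2.cvtColor(im,cv2.COLOR_BGR2HSV)
k=cv2.inRange(h,(0,45,30),(14,140,110));
A,b,r=box(k); print(A,r,b.tolist(),proj(C,(.5433,.2357,.012)))
E
```

```text
4.35 [0.5442 0.237  0.0217] [-0.1483  0.6108 -0.409   1.8551  0.3443  0.7428 -2.6988] [ 0.4626 -0.3097  0.0694] [ 0.9283 -0.3718] 0.019
8642.5 ((322.8257141113281, 312.68695068359375), (146.10208129882812, 61.6184196472168), 0.6365935802459717) [[249.43685913085938, 342.6826477050781], [250.12149047851562, 281.0680236816406], [396.2145690917969, 282.6912536621094], [395.5299377441406, 344.3058776855469]] [[321.6604 316.7291]]
```

View pics/w4.png

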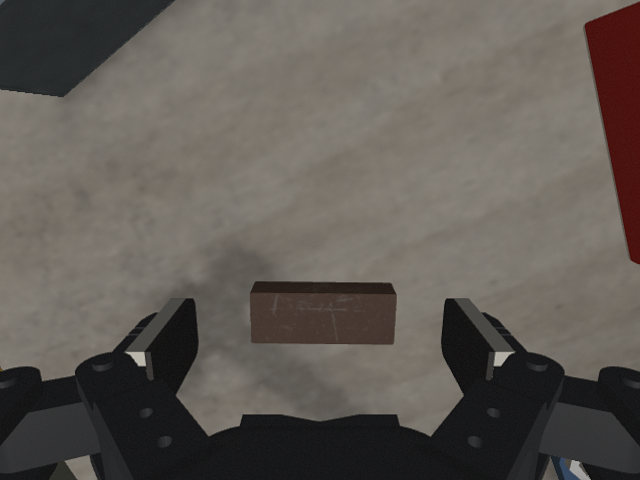

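The blank (323,318) sits square between the pads. I lower a little more and close on it.

step_arm(steps=[[[0, 0, 3.7, 0, 1], [0, 0, 0, 0, -1], [0, 0, 0, 0, -1], [0, 0, 0, 0, -1], [0, 0, 0, 0, -1], [0, 0, 0, 0, -1], [0, 0, 0, 0, -1], [0, 0, 0, 0, -1], [0, 0, 0, 0, -1], [0, 0, 0, 0, -1]]], squeeze=35)

```text
time: 5.65
tool_pos: [0.5433, 0.2366, 0.0167]
tcp_rot: [0.982, -0.189, 0.0, -0.0]
force: [1.0, 0.6, 2.4]
opening: 0.592
finger_force: 37.8
```

step_arm(steps=[[[0, 0, -50, 0, -1], [0, 0, -35, -7.4, -1], [0, 0, -35, -7.4, -1], [0, 0, -35, -7.5, -1], [2.4, 51.3, 0, 0, -1], [2.4, 51.3, 0, 0, -1], [2.4, 51.3, 0, 0, -1], [2.4, 51.3, 0, 0, -1], [2.4, 51.3, 0, 0, -1], [0, 0, 0, 0, -1]]])

```text
time: 6.9
tool_pos: [0.5564, -0.0275, 0.1706]
tcp_rot: [1.0, -0.001, -0.001, 0.002]
force: [0.1, 0.8, -0.8]
opening: 0.598
finger_force: 37.6
```

```bash
python3 - <<'E'
from h import *
s,im,C=settle('w5'); print(s['time'],s['tool_pos'],s['joints'],s['opening'],Ro.from_quat(s['tcp_rot']).as_matrix()[:2,0])
h=cv2.cvtColor(im,cv2.COLOR_BGR2HSV)
k=cv2.inRange(h,(0,45,30),(14,140,110)); k[:200]=0
A,b,r=box(k); print('blank',A,r,b.tolist())
z=s['tool_pos'][2]-.0167+.012; X=plane(C,b,z); print('top',z,X[:,:2].tolist(), X.mean(0)-s['tool_pos'])
w=cv2.inRange(h,(10,90,60),(25,255,255)); A,b,r=box(w);print('wood',A,r)
bl=cv2.inRange(h,(90,8,120),(135,80,255)); A,b,r=box(bl); print('fence',A,r,plane(C,b,.044)[:,:2].tolist(),plane(C,r[0],.044))
E
```

```text
7.15 [ 0.5568 -0.0177  0.1714] [ 0.3845  0.3408 -0.4983  1.8738  0.1929  0.9749 -1.7578] 0.5987507080690289 [0.9999 0.0115]
blank 9226.5 ((318.9014587402344, 316.5149841308594), (150.12132263183594, 64.08462524414062), 0.45113855600357056) [[243.59083557128906, 347.9653015136719], [244.0954132080078, 283.8826599121094], [394.21209716796875, 285.0646667480469], [393.70751953125, 349.1473083496094]]
top 0.16674716944405876 [[0.5463106766825812, 0.008389676208588905], [0.570529964564831, 0.007324079133608819], [0.5707079364256297, -0.04339438848165776], [0.5464900553079124, -0.04465059581954403]] [ 0.0017 -0.0004 -0.0047]
wood 7968.5 ((322.1259765625, 228.44189453125), (100.17316436767578, 83.13259887695312), 89.19306945800781)
fence 324.0 ((322.0, 207.0), (6.0, 64.0), 90.0) [[0.575141700713176, 0.00045575085313930355], [0.5756071315294368, -0.03953886605319588], [0.5717920705205747, -0.039666832069088984], [0.571323986563409, 0.0004837493519096979]] [[ 0.5735 -0.0196  0.044 ]]
```

View pics/w5.png

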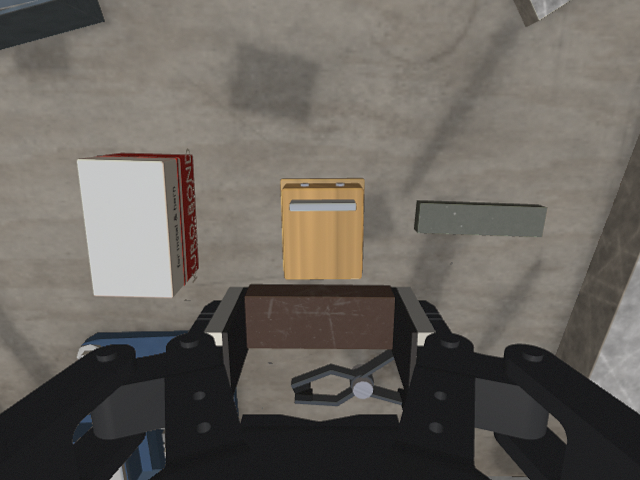

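The view shows the blank held square (319,317), the block (322,228) with fence (322,207), and the clip undisturbed below (360,385). I descend to just above the wood, short of the fence.

step_arm(steps=[[[0, 1.5, 35, 0, -1], [0, 0, 35, 0, -1], [0, 0, 25, 0, -1], [0, 0, 15, 0, -1], [0, 0, 8, 0, -1], [0, 0, 5, 0, -1], [0, 0, 0, 0, -1], [0, 0, 1, 0, -1], [0, 0, 0.5, 0, -1], [0, 0, 0, 0, -1]]])

```text
time: 8.45
tool_pos: [0.5574, -0.0215, 0.0473]
tcp_rot: [1.0, 0.004, 0.0, 0.0]
force: [-0.3, -0.1, -0.4]
opening: 0.597
finger_force: 37.6
```

```bash
python3 - <<'E'
from h import *
for i in range(3):
    s=env.read_state(); print(s['tool_pos'],s['force'])
    im=grab_frame('wrist')
s,im,C=settle('w6'); print(s['tool_pos'],Ro.from_quat(s['tcp_rot']).as_matrix()[:2,0])
h=cv2.cvtColor(im,cv2.COLOR_BGR2HSV)
k=cv2.inRange(h,(0,45,30),(14,140,110)); k[:200]=0; A,b,r=box(k); print('blank',A,r,b.tolist())
bl=cv2.inRange(h,(90,8,120),(135,80,255)); bl[:150]=0
for i in range(2):
  A,b,r=box(bl,i); print('fence',A,r,plane(C,r[0],.044),b.tolist(),plane(C,b,.044).tolist())
print(proj(C,[(s['tool_pos'][0],s['tool_pos'][1],.042)]))
# gap: sample column profile through middle
g=im[200:360,300:330].mean(1); print([tuple(int(x) for x in v) for v in g[::3]])
E
```

```text
[ 0.5574 -0.0215  0.0473] [-0.3386 -0.0596 -0.3993]
[ 0.5573 -0.0215  0.0473] [ 0.205  -0.0621 -0.4682]
[ 0.5573 -0.0215  0.0472] [ 0.1549  0.1525 -1.0569]
[ 0.5573 -0.0215  0.0472] [1.     0.0081]
blank 8991.0 ((319.0, 317.0), (150.0, 64.0), 0.0) [[244.0, 349.0], [244.0, 285.0], [394.0, 285.0], [394.0, 349.0]]
fence 1169.5 ((312.5068054199219, 279.1766662597656), (10.666123390197754, 123.08464050292969), 89.42127990722656) [[ 0.5735 -0.0197  0.044 ]] [[250.91375732421875, 274.4654846191406], [373.99212646484375, 273.2222595214844], [374.099853515625, 283.8878479003906], [251.021484375, 285.1310729980469]] [[0.574998458455457, 0.0007648694807727598, 0.04400000000000001], [0.5757668244433191, -0.0400360016568194, 0.04400000000000001], [0.5719904205305828, -0.04023378673365101, 0.04400000000000001], [0.5712129102360218, 0.0008635215151646843, 0.04400000000000001]]
fence 23.5 ((281.5, 230.5), (3.0, 9.0), 90.0) [[ 0.5901 -0.0096  0.044 ]] [[277.0, 229.0], [286.0, 229.0], [286.0, 232.0], [277.0, 232.0]] [[0.5906098490644007, -0.008181958108344899, 0.04400000000000001], [0.590633224183179,
[... 315 characters left out ...]
 (100, 139, 167), (59, 89, 111), (44, 71, 93), (45, 74, 96), (46, 75, 99), (47, 77, 101), (70, 117, 150), (91, 147, 185), (97, 147, 184), (97, 147, 184), (97, 147, 184), (97, 147, 184), (97, 147, 185), (81, 85, 88), (81, 85, 87), (81, 84, 87), (82, 85, 88), (120, 126, 125), (170, 162, 157), (174, 166, 161), (175, 166, 161), (174, 170, 164), (26, 32, 42), (30, 36, 46), (30, 36, 45), (36, 44, 56), (57, 63, 79), (56, 63, 78), (57, 63, 78), (60, 67, 81), (60, 66, 81), (62, 68, 82), (55, 62, 77), (55, 62, 77), (54, 61, 77), (55, 62, 77), (56, 62, 77), (54, 61, 77), (54, 60, 76), (54, 61, 76), (55, 61, 76), (54, 60, 76), (54, 58, 73), (97, 148, 185), (96, 146, 183), (96, 146, 183), (96, 146, 183)]
```

step_arm(steps=[[[0, -2, 0, -0.4, -1], [2, 0, 0, 0, -1], [1.5, 0, 0, 0, -1], [0.5, 0, 0, 0, -1], [0.4, 0, 0, 0, -1], [0.4, 0, 0, 0, -1], [0, 0, 0.3, 0, -1], [0, 0, 0, 0, -1], [0, 0, 0, 0, -1], [0, 0, 0, 0, -1]]])

```text
time: 9.9
tool_pos: [0.5614, -0.0194, 0.0467]
tcp_rot: [1.0, 0.008, -0.001, 0.0]
force: [-3.3, -0.3, 2.8]
opening: 0.599
finger_force: 37.8
```

step_arm(steps=[[[0.4, 0, 0, 0, -1], [0.3, 0, 0, 0, -1], [0, 0, 0, 0, -1], [0, 0, 0, 0, 0.5], [0, 0, 0, 0, 0.5], [0, 0, 0, 0, 0.5], [0, 0, -5, 0, 0.6], [0, 0, -30, 0, 0.6], [0, 0, -40, 0, 1], [0, 0, -40, 0, 1]]])

```text
time: 11.15
tool_pos: [0.5627, -0.0193, 0.1631]
tcp_rot: [1.0, 0.008, 0.0, -0.0]
force: [0.2, -0.2, -0.3]
opening: 1.001
finger_force: 0.0
```

```bash
python3 - <<'E'
from h import *
s,im,C=settle('w7'); print(s['time'],s['tool_pos'],s['force'],s['opening'],s['joints'])
h=cv2.cvtColor(im,cv2.COLOR_BGR2HSV)
k=cv2.inRange(h,(0,45,30),(14,140,110)); A,b,r=box(k); print('blank',A,r); X=plane(C,b,.042); print(X[:,:2].tolist(),X.mean(0),np.linalg.norm(np.diff(X,axis=0),axis=1))
bl=cv2.inRange(h,(90,8,120),(135,80,255)); bl[:150]=0; A,b,r=box(bl); print('fence',A,r,plane(C,r[0],.044)); X=plane(C,b,.044); print(X[:,:2].tolist())
c=int(r[0][0]); print([tuple(int(x) for x in v) for v in im[int(r[0][1])-8:int(r[0][1])+45:1,c-5:c+5].mean(1)][::2])
cr=im[150:350,180:450]; cv2.imwrite('pics/w7c.png',cv2.resize(cr,None,fx=2.4,fy=2.4))
E
```

```text
11.5 [ 0.5614 -0.0195  0.1603] [-0.3213 -0.2047  0.8776] 1.0001704141553338 [ 0.3825  0.3653 -0.4963  1.8693  0.2086  0.9612 -1.7626]
blank 2467.0 ((319.5, 235.0), (34.0, 85.0), 90.0)
[[0.5722764908393843, 0.0058299545396477866], [0.5730537201337774, -0.0458122827326507], [0.5514307242028544, -0.04673099749978041], [0.5506335386622405, 0.006096574511745643]] [ 0.5618 -0.0202  0.042 ] [0.0516 0.0216 0.0528]
fence 338.0 ((319.0, 217.0), (68.0, 6.0), 0.0) [[ 0.5737 -0.0197  0.044 ]]
[[0.5715648484162738, 0.0008117717783495786], [0.575262495470086, 0.0007852813474640459], [0.575877338155695, -0.04007981604715547], [0.5721824120676117, -0.040215349602730543]]
[(81, 97, 112), (77, 81, 82), (89, 93, 95), (163, 155, 150), (166, 158, 153), (168, 159, 154), (88, 90, 92), (53, 59, 73), (53, 59, 74), (54, 60, 75), (55, 61, 75), (62, 68, 80), (52, 59, 73), (51, 57, 72), (52, 59, 74), (51, 58, 73), (52, 59, 73), (51, 57, 72), (53, 59, 73), (52, 57, 72), (51, 57, 72), (51, 55, 69), (86, 132, 165), (91, 138, 173), (90, 137, 172), (91, 137, 172), (91, 137, 172)]
```

The blank sits flush against the fence: no wood gap shows and the centre is within 0.5 mm. Next, the clip: I move over its handles and turn.

step_arm(steps=[[[-42.2, 23.8, -7, 0, 1], [-42.2, 23.8, -7, 0, 1], [-42.2, 23.8, -7, 0, 1], [0, 0, 0, -10, 1], [0, 0, 0, -10, 1], [0, 0, 0, -10, 1], [0, 0, 0, -10, 1], [0, 0, 0, -10, 1], [0, 0, 0, -10, 1], [0, 0, 0, -10, 1]]])

```text
time: 12.8
tool_pos: [0.4363, -0.0924, 0.1816]
tcp_rot: [0.813, 0.582, -0.001, -0.001]
force: [-0.0, 0.1, 0.1]
opening: 1.003
finger_force: 0.0
```

step_arm(steps=[[[0, 0, 0, -10, 1], [0, 0, 0, -10, 1], [0, 0, 0, -10, 1], [0, 0, 0, 0, 1], [0, 0, 0, 0, 1], [0, 0, 0, 0, 1], [0, 0, 0, 0, 1], [0, 0, 0, 0, 1], [0, 0, 0, 0, 1], [0, 0, 0, 0, 1]]])

```text
time: 14.05
tool_pos: [0.4372, -0.0927, 0.1828]
tcp_rot: [0.637, 0.771, 0.0, 0.0]
force: [0.5, 0.3, 0.4]
opening: 1.002
finger_force: 0.0
```

```bash
cat >> h.py <<'E'
def clip(im,C,zh=.024):
    """dark blobs and pivot"""
    h=cv2.cvtColor(im,cv2.COLOR_BGR2HSV); K,R,t=C
    p=proj(C,[(.428,-.053,.02)])[0]; roi=np.zeros(im.shape[:2],np.uint8); cv2.circle(roi,tuple(int(v) for v in p),int(.085*K[0,0]/((R@[.428,-.053,.02]+t)[2])),255,-1)
    roi[300:,:200]=0; roi[300:,440:]=0
    m=cv2.inRange(h,(0,0,0),(180,255,40))&roi
    for i in range(min(4,len(rect(m)))):
        A,b,r=box(m,i); print('dark',A,np.round(r[0],1),np.round(b).tolist(),plane(C,r[0],zh)[0,:2])
    pv=cv2.inRange(h,(90,0,120),(140,60,255))&roi; A,b,r=box(pv); X=plane(C,r[0],zh)[0]; print('pivot',A,r,X); return r[0]
E
python3 - <<'E'
from h import *
s,im,C=settle('w8'); print(s['time'],s['tool_pos'],s['joints'],Ro.from_quat(s['tcp_rot']).as_matrix()[:2,0])
p=clip(im,C); print('tri pivot',tri(pickle.load(open('w2.pkl','rb')),(267.5,257.5),C,p))
cv2.imwrite('pics/w8v.png',im)
E
```

```text
14.05 [ 0.4372 -0.0927  0.1828] [ 0.7151  0.121  -0.6231  2.1068  0.0875  0.9382  0.2333] [-0.1885  0.9821]
dark 128.0 [312.3  91.4] [[306.0, 101.0], [311.0, 80.0], [318.0, 82.0], [313.0, 103.0]] [ 0.4156 -0.0077]
dark 123.5 [324.9  91.6] [[319.0, 82.0], [326.0, 81.0], [331.0, 101.0], [324.0, 103.0]] [ 0.4237 -0.0062]
dark 3.0 [347.5 204. ] [[345.0, 204.0], [349.0, 202.0], [350.0, 204.0], [346.0, 206.0]] [ 0.4536 -0.0765]
dark 2.0 [287.3 203.4] [[285.0, 204.0], [286.0, 202.0], [290.0, 203.0], [289.0, 205.0]] [ 0.412  -0.0841]
pivot 368.5 ((317.7500305175781, 163.25), (21.213205337524414, 21.920312881469727), 45.0) [ 0.4278 -0.0526  0.024 ]
tri pivot [ 0.4278 -0.0527  0.0236]
```

View pics/w8v.png

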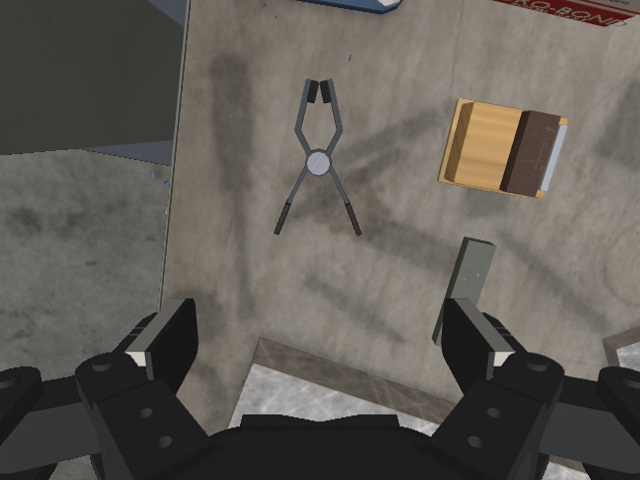

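This view shows the clip upright in the image: pivot (318,163), jaws (319,90), handle ends (278,233) and (359,234). The blank lies flush at the fence. The clip axis matches the tool heading, so I descend over the handles.

step_arm(steps=[[[0, -1.5, 40, 0, 1], [0, 0, 40, 0, 1], [0, 0, 35, 0, 1], [0, 0, 25, 0, 1], [0, 0, 14, 0, 1], [0, 0, 6.5, 0, 1], [0, 0, 0, 0, 1], [0, 0, 0, 0, 1], [0, 0, 0, 0, 1], [0, 0, 0, 0, 1]]])

```text
time: 15.35
tool_pos: [0.4361, -0.0931, 0.0228]
tcp_rot: [0.637, 0.771, 0.0, 0.001]
force: [-0.6, -0.1, 0.4]
opening: 0.998
finger_force: 0.0
```

```bash
python3 - <<'E'
from h import *
s,im,C=settle('w9'); print(s['time'],s['tool_pos'],s['force'],s['joints'],Ro.from_quat(s['tcp_rot']).as_matrix()[:2,0])
clip(im,C)
h=cv2.cvtColor(im,cv2.COLOR_BGR2HSV); d=cv2.inRange(h,(0,0,0),(180,255,60))
for y in range(10,300,25):
    x=np.flatnonzero(d[y,200:440])+200
    if len(x): print(y,[ (int(g[0]),int(g[-1])) for g in np.split(x,np.flatnonzero(np.diff(x)>3)+1)])
E
```

```text
15.35 [ 0.4361 -0.0931  0.0228] [-0.5764 -0.0974  0.3962] [ 0.5875  0.4228 -0.5167  2.1973  0.3666  0.602  -0.0073] [-0.1884  0.9821]
dark 10391.5 [319.5 445. ] [[200.0, 415.0], [439.0, 415.0], [439.0, 475.0], [200.0, 475.0]] [ 0.4442 -0.1384]
dark 958.0 [298.5  97.2] [[276.0, 175.0], [294.0, 16.0], [322.0, 20.0], [303.0, 178.0]] [ 0.4159 -0.0223]
dark 945.5 [342.   76.5] [[321.0, 22.0], [340.0, 18.0], [363.0, 131.0], [344.0, 135.0]] [ 0.427  -0.0145]
dark 697.5 [246.4 312.4] [[225.0, 351.0], [258.0, 269.0], [268.0, 274.0], [235.0, 355.0]] [ 0.4108 -0.0915]
pivot 1882.0 ((320.0000305175781, 207.5), (48.790367126464844, 48.790367126464844), 45.0) [ 0.4279 -0.0526  0.024 ]
35 [(300, 320), (324, 344)]
60 [(294, 314), (329, 349)]
85 [(290, 292), (351, 352)]
110 [(285, 286), (356, 357)]
135 [(281, 283), (359, 360)]
160 [(294, 295), (346, 347)]
210 [(291, 291), (349, 349)]
235 [(278, 278), (361, 361)]
260 [(265, 265), (373, 373)]
285 [(252, 253), (263, 263), (375, 375), (385, 386)]
```

step_arm(steps=[[[0, 0, 0, 0, -1], [0, 0, 0, 0, -1], [0, 0, 0, 0, -1], [0, 0, 0, 0, -1], [0, 0, 0, 0, -1], [0, 0, 0, 0, -1], [0, 0, 0, 0, -1], [0, 0, 0, 0, -1], [0, 0, 0, 0, -1], [0, 0, 0, 0, -1]]], squeeze=55)

```text
time: 16.65
tool_pos: [0.4391, -0.0933, 0.0244]
tcp_rot: [0.637, 0.771, 0.001, 0.003]
force: [-0.6, 0.2, 11.4]
opening: 0.229
finger_force: 56.2
```

```bash
cat >> h.py <<'E'
def spans(im,ys,lo=200,hi=440,v=60):
    h=cv2.cvtColor(im,cv2.COLOR_BGR2HSV); d=cv2.inRange(h,(0,0,0),(180,255,v))
    for y in ys:
        x=np.flatnonzero(d[y,lo:hi])+lo
        if len(x): print(y,[ (int(g[0]),int(g[-1])) for g in np.split(x,np.flatnonzero(np.diff(x)>3)+1)])
E
python3 - <<'E'
from h import *
s,im,C=settle('w10'); print(s['time'],s['tool_pos'],s['force'],s['opening'],s['finger_force'])
p=clip(im,C); X=plane(C,p,.024)[0]-s['tool_pos']; print('pivot rel',X, np.linalg.norm(X[:2])); spans(im,range(5,300,20))
E
```

```text
16.65 [ 0.4391 -0.0933  0.0244] [-0.5796  0.2022 11.4018] 0.2289363129749865 56.22911810874939
dark 22154.0 [319.5 392.5] [[200.0, 316.0], [439.0, 316.0], [439.0, 469.0], [200.0, 469.0]] [ 0.4434 -0.1182]
dark 1132.0 [347.  324.5] [[337.0, 383.0], [337.0, 266.0], [357.0, 266.0], [357.0, 383.0]] [ 0.4475 -0.0906]
dark 1054.0 [291.1 321.8] [[276.0, 378.0], [286.0, 264.0], [306.0, 266.0], [296.0, 380.0]] [ 0.4288 -0.0931]
dark 656.5 [247.5  38. ] [[233.0, 13.0], [253.0, 9.0], [262.0, 63.0], [242.0, 67.0]] [ 0.402  -0.0097]
pivot 1916.5 ((319.7500305175781, 182.75), (48.790374755859375, 49.49747848510742), 45.0) [ 0.4295 -0.0456  0.024 ]
pivot rel [-0.0096  0.0477 -0.0004] 0.04869140284439213
25 [(235, 256), (384, 405)]
45 [(238, 259), (380, 401)]
65 [(244, 253), (383, 396)]
85 [(247, 250), (389, 392)]
105 [(251, 253), (385, 388)]
125 [(254, 257), (382, 385)]
145 [(274, 276), (363, 365)]
165 [(344, 344)]
205 [(335, 335)]
225 [(302, 302), (337, 337)]
245 [(300, 300), (338, 338)]
265 [(299, 299), (339, 339)]
285 [(288, 301), (337, 351)]
```

step_arm(steps=[[[0, 0, -15, 0, -1], [0, 0, -30, 0, -1], [0, 0, -35, 0, -1], [0, 0, -35, 0, -1], [0, 0, -15, 5, -1], [0, 0, 0, 5.2, -1], [0, 0, 0, 0, -1], [0, 0, 0, 0, -1], [0, 0, 0, 0, -1], [0, 0, 0, 0, -1]]])

```text
time: 17.95
tool_pos: [0.4355, -0.0928, 0.152]
tcp_rot: [0.703, 0.711, -0.0, -0.0]
force: [-0.7, -0.5, 0.2]
opening: 0.224
finger_force: 54.7
```

```bash
cat > meas.py <<'E'
from h import *
import sys
s,im,C=settle(sys.argv[1]); T=Ro.from_quat(s['tcp_rot']).as_matrix(); print(s['time'],s['tool_pos'],s['force'],s['opening'],s['finger_force'],'psi',np.degrees(np.arctan2(T[1,0],T[0,0])))
h=cv2.cvtColor(im,cv2.COLOR_BGR2HSV)
m=cv2.inRange(h,(90,0,110),(140,60,255)); m[:100]=0; m[300:]=0; m[:,:270]=0;m[:,370:]=0
A,b,r=box(m); zt=s['tool_pos'][2]; X=plane(C,r[0],zt)[0]-s['tool_pos']; print('pivot px',A,r[0],r[1],'tool rel',X@T)
# pad tips
spans(im,range(5,150,12),150,500)
bl=cv2.inRange(h,(90,8,120),(135,80,255)); 
k=cv2.inRange(h,(0,45,30),(14,140,110)); 
for n,q,z in(('blank',k,.042),):
    A,b,r=box(q); X=plane(C,b,z); print(n,A,r,X.mean(0),X[:,:2].tolist())
E
python3 meas.py w11
```

```text
17.95 [ 0.4355 -0.0928  0.152 ] [-0.7137 -0.5181  0.2444] 0.22419203113915462 54.6882301568985 psi 90.6973836014868
pivot px 1923.5 (319.7500305175781, 182.75) (48.790367126464844, 49.497474670410156) tool rel [ 0.0486 -0.0003  0.    ]
17 [(234, 254), (388, 407)]
29 [(236, 257), (384, 405)]
41 [(239, 259), (382, 402)]
53 [(241, 261), (379, 400)]
65 [(245, 256), (380, 396)]
77 [(247, 249), (391, 394)]
89 [(249, 251), (389, 392)]
101 [(251, 254), (387, 389)]
113 [(253, 256), (384, 387)]
125 [(255, 258), (382, 385)]
137 [(265, 268), (372, 375)]
149 [(279, 281), (359, 361)]
blank 4282.5 ((546.6077270507812, 113.13847351074219), (46.14091873168945, 102.57671356201172), 7.125016689300537) [ 0.5589 -0.0198  0.042 ] [[0.5464093576240204, -0.045158729002791664], [0.5458148515547427, 0.0082427261254569], [0.5706490587633054, 0.00570602003089913], [0.572835289116529, -0.048044700140626555]]
```

step_arm(steps=[[[-26.9, 42.8, 0, 0, -1], [-26.9, 42.8, 0, 0, -1], [-26.9, 42.8, 0, 0, -1], [0, 0, 20, 0, -1], [0, 0, 25, 0, -1], [0, 0, 20, 0, -1], [0, 0, 5, 0, -1], [0, 0, 0, 0, -1], [0, 0, 0, 0, -1], [0, 0, 0, 0, -1]]])

```text
time: 19.25
tool_pos: [0.5658, -0.1723, 0.0834]
tcp_rot: [0.703, 0.711, 0.0, 0.001]
force: [-0.1, 1.1, -0.1]
opening: 0.222
finger_force: 54.7
```

```bash
python3 meas.py w12; python3 - <<'E'
from h import *
im=cv2.imread('pics/w12.png'); C=pickle.load(open('w12.pkl','rb')); h=cv2.cvtColor(im,cv2.COLOR_BGR2HSV)
for c in (60,): pass
# fence & blank extents expected px and colour runs along rows
print(proj(C,[(.5513,-.046,.042),(.5713,-.046,.042),(.5713,.006,.042),(.5715,-.0407,.044),(.5763,-.0407,.044),(.5715,.0013,.044)]))
for y in (5,20,35,50):
    r=h[y,150:520]; lab=np.where((r[:,0]<15)&(r[:,1]>40)&(r[:,2]<115)&(r[:,2]>25),'B',np.where((r[:,0]>9)&(r[:,0]<26)&(r[:,1]>80),'w',np.where(r[:,2]<50,'d',np.where((r[:,1]<60)&(r[:,2]>130),'F','.'))))
    i=0;o=[]
    for j in range(1,len(lab)+1):
        if j==len(lab) or lab[j]!=lab[i]:
            if j-i>2: o.append((str(lab[i]),150+i,149+j))
            i=j
    print(y,o)
E
```

```text
19.25 [ 0.5658 -0.1723  0.0834] [-0.123   1.1117 -0.1281] 0.22156656686620857 54.74425256252289 psi 90.66486488556718
pivot px 1910.0 (320.0000305175781, 182.5) (48.790367126464844, 48.790367126464844) tool rel [ 0.0487 -0.0003 -0.    ]
17 [(234, 254), (387, 407)]
29 [(236, 257), (384, 405)]
41 [(239, 259), (381, 402)]
53 [(241, 261), (379, 400)]
65 [(244, 256), (380, 396)]
77 [(246, 249), (391, 394)]
89 [(249, 251), (389, 392)]
101 [(251, 254), (386, 389)]
113 [(253, 256), (384, 387)]
125 [(255, 258), (382, 385)]
137 [(265, 268), (372, 375)]
149 [(279, 282), (359, 361)]
blank 0.0 ((123.0, 51.0), (0.0, 0.0), 0.0) [ 0.4909 -0.0808  0.042 ] [[0.49092315813959886, -0.08076076435676895], [0.49092315813959886, -0.08076076435676895], [0.49092315813959886, -0.08076076435676895], [0.49092315813959886, -0.08076076435676895]]
[[ 283.4757  -53.7405]
 [ 340.2146  -52.9547]
 [ 344.2512 -240.1831]
 [ 341.4725  -73.1048]
 [ 355.3992  -72.9088]
 [ 344.8566 -226.8492]]
5 [('.', 150, 152), ('F', 153, 159), ('F', 161, 264), ('.', 265, 348), ('F', 349, 359), ('F', 362, 393), ('F', 396, 519)]
20 [('.', 150, 158), ('F', 159, 200), ('F', 202, 222), ('.', 223, 234), ('d', 235, 255), ('F', 257, 267), ('.', 268, 359), ('F', 360, 384), ('d', 386, 406), ('.', 407, 418), ('F', 419, 459), ('.', 460, 462), ('F', 463, 519)]
35 [('F', 150, 160), ('F', 162, 225), ('.', 226, 237), ('d', 238, 258), ('F', 260, 265), ('.', 266, 350), ('F', 351, 381), ('d', 383, 403), ('.', 404, 415), ('F', 416, 519)]
50 [('F', 150, 228), ('.', 229, 240), ('d', 241, 260), ('F', 263, 272), ('.', 273, 276), ('.', 278, 301), ('F', 302, 378), ('d', 380, 400), ('.', 401, 413), ('F', 414, 446), ('F', 448, 519)]
```

```bash
python3 - <<'E'
from h import *
C=pickle.load(open('w12.pkl','rb')); z=.0834-.0124+.005
for p in [(257.5,29),(384,29),(260,48),(380,48),(320,182.5)]: print(p,plane(C,p,z)[0])
im=cv2.imread('pics/w7.png'); C=pickle.load(open('w7.pkl','rb'))
g=im[200:265,300:340].mean(1); d=np.abs(np.diff(g,axis=0)).sum(1); e=[200+i for i in np.flatnonzero(d>50)]; print(e)
for y,zz in [(x,.044) for x in e]: print(y,plane(C,(319,y+.5),zz)[0],plane(C,(319,y+.5),.042)[0])
E
```

```text
(257.5, 29) [ 0.5461 -0.0798  0.076 ]
(384, 29) [ 0.5833 -0.0793  0.076 ]
(260, 48) [ 0.5467 -0.0849  0.076 ]
(380, 48) [ 0.5823 -0.0845  0.076 ]
(320, 182.5) [ 0.565  -0.1246  0.076 ]
[np.int64(208), np.int64(209), np.int64(213), np.int64(220), np.int64(221), np.int64(251), np.int64(252)]
208 [ 0.5789 -0.0196  0.044 ] [ 0.5785 -0.0196  0.042 ]
209 [ 0.5783 -0.0196  0.044 ] [ 0.5779 -0.0196  0.042 ]
213 [ 0.5759 -0.0196  0.044 ] [ 0.5755 -0.0196  0.042 ]
220 [ 0.5716 -0.0197  0.044 ] [ 0.5711 -0.0197  0.042 ]
221 [ 0.5709 -0.0197  0.044 ] [ 0.5705 -0.0197  0.042 ]
251 [ 0.552 -0.02   0.044] [ 0.5514 -0.02    0.042 ]
252 [ 0.5513 -0.02    0.044 ] [ 0.5507 -0.02    0.042 ]
```

step_arm(steps=[[[0, 0, 12, 0, -1], [0, 0, 12, 0, -1], [0, 0, 8, 0, -1], [0, 0, 0, 0, -1], [0, 0, 0, 0, -1], [0, 0, 0, 0, -1], [0, 0, 0, 0, -1], [0, 0, 0, 0, -1], [0, 0, 0, 0, -1], [0, 0, 0, 0, -1]]])

```text
time: 20.55
tool_pos: [0.565, -0.1721, 0.0503]
tcp_rot: [0.703, 0.711, 0.0, -0.0]
force: [-0.2, -0.2, -0.1]
opening: 0.223
finger_force: 54.7
```

step_arm(steps=[[[6, 0, 0, 0, -1], [10, 0, 0, 0, -1], [10, 0, 0, 0, -1], [8, 0, 0, 0, -1], [6, 0, 0, 0, -1], [0, 0, 0, 0, -1], [0, 0, 0, 0, -1], [0, 0, 0, 0, -1], [0, 0, 0, 0, -1], [0, 0, 0, 0, -1]]])

```text
time: 21.8
tool_pos: [0.5645, -0.1324, 0.0503]
tcp_rot: [0.703, 0.711, -0.0, 0.0]
force: [-0.6, 0.3, -1.1]
opening: 0.222
finger_force: 54.7
```

```bash
python3 meas.py w13; python3 - <<'E'
from h import *
im=cv2.imread('pics/w13.png'); C=pickle.load(open('w13.pkl','rb')); h=cv2.cvtColor(im,cv2.COLOR_BGR2HSV)
for y in (3,12,20,35,50,65):
    r=h[y,200:460]; lab=np.where((r[:,0]<15)&(r[:,1]>40)&(r[:,2]<115)&(r[:,2]>25),'B',np.where((r[:,0]>9)&(r[:,0]<26)&(r[:,1]>80),'w',np.where(r[:,2]<50,'d',np.where((r[:,1]<60)&(r[:,2]>130),'F','.'))))
    i=0;o=''
    for j in range(1,len(lab)+1):
        if j==len(lab) or lab[j]!=lab[i]:
            if j-i>2: o+=f'{lab[i]}{200+i}-{199+j} '
            i=j
    print(y,o)
print(proj(C,[(.5513,-.046,.042),(.5713,-.046,.042)]))
E
```

```text
21.8 [ 0.5645 -0.1324  0.0503] [-0.5948  0.2674 -1.1006] 0.22151154973745085 54.72126245498657 psi 90.64307449622812
pivot px 1914.0 (319.7500305175781, 182.75) (48.790367126464844, 49.497474670410156) tool rel [ 0.0486 -0.0003 -0.    ]
17 [(234, 254), (387, 407)]
29 [(236, 257), (384, 405)]
41 [(239, 259), (347, 347), (382, 402)]
53 [(241, 261), (282, 344), (379, 400)]
65 [(244, 259), (380, 396)]
77 [(246, 249), (391, 394)]
89 [(248, 251), (389, 391)]
101 [(251, 253), (386, 389)]
113 [(253, 256), (384, 387)]
125 [(255, 258), (382, 385)]
137 [(265, 268), (372, 375)]
149 [(279, 281), (359, 361)]
blank 3803.0 ((313.0, 29.0), (58.0, 68.0), 90.0) [ 0.5612 -0.0395  0.042 ] [[0.551218492170018, -0.031838091952531095], [0.5709958482591934, -0.03162034413946719], [0.5714444189107047, -0.04724539851001913], [0.5509908764454384, -0.04747124215877337]]
3 w200-278 B279-347 F350-366 w367-384 F386-459 
12 w200-237 d241-250 w251-279 B280-347 F350-365 w367-384 F385-389 d391-396 .397-405 F406-459 
20 w200-222 .223-234 d235-255 w256-279 B280-347 F350-365 w366-384 d386-406 .407-418 F419-459 
35 w200-225 .226-237 d238-257 w258-279 B280-346 .347-363 w364-382 d383-403 .404-415 F416-459 
50 w200-228 .229-240 d241-260 w261-280 B281-346 w347-379 d380-400 .401-412 F413-459 
65 w200-230 .231-244 d245-256 w257-379 d380-396 .397-410 F411-459 
[[279.9596  52.717 ]
 [346.6379  53.5138]]
```

The jaws straddle the blank (cols 280–347) and fence (350–365) with about 20 px clear on each side. I advance the rest.

step_arm(steps=[[[5, 0, 0, 0, -1], [5, 0, 0, 0, -1], [4, 0, 0, 0, -1], [3, 0, 0, 0, -1], [0, 0, 0, 0, -1], [0, 0, 0, 0, -1], [0, 0, 0, 0, -1], [0, 0, 0, 0, -1], [0, 0, 0, 0, -1], [0, 0, 0, 0, -1]]])

```text
time: 23.1
tool_pos: [0.5644, -0.1152, 0.0503]
tcp_rot: [0.703, 0.711, 0.0, -0.0]
force: [-0.7, -0.3, -1.1]
opening: 0.227
finger_force: 54.7
```

```bash
python3 meas.py w14
```

```text
23.1 [ 0.5644 -0.1152  0.0503] [-0.6693 -0.3327 -1.055 ] 0.22688488693343808 54.72108006477356 psi 90.66388915339971
pivot px 1915.0 (319.7500305175781, 182.75) (48.790367126464844, 49.497474670410156) tool rel [ 0.0486 -0.0003  0.    ]
17 [(234, 253), (387, 407)]
29 [(236, 257), (384, 405)]
41 [(239, 259), (382, 402)]
53 [(241, 261), (379, 400)]
65 [(244, 256), (380, 396)]
77 [(246, 249), (391, 394)]
89 [(249, 251), (389, 391)]
101 [(251, 253), (386, 389)]
113 [(253, 255), (286, 343), (384, 387)]
125 [(255, 258), (382, 385)]
137 [(265, 268), (372, 375)]
149 [(279, 281), (320, 320), (359, 361)]
blank 7364.0 ((313.5, 56.5), (113.0, 67.0), 90.0) [ 0.5612 -0.0302  0.042 ] [[0.5512883131643391, -0.014611414549337141], [0.5707745969814647, -0.014389868458495332], [0.5716890650151643, -0.04585130699518099], [0.5508617101901508, -0.046089507610030514]]
```

step_arm(steps=[[[0.5, 0, 0, 0, -0.48], [0.5, 0, 0, 0, -0.44], [0, 0, 0, 0, -0.4], [0.5, 0, 0, 0, -0.36], [0, 0, 0, 0, -0.32], [0, 0, 0, 0, -0.28], [0, 0, 0, 0, -0.28], [0, 0, 0, 0, -0.28], [0, 0, 0, 0, -0.28], [0, 0, 0, 0, -0.28]]])

```text
time: 24.4
tool_pos: [0.5644, -0.1136, 0.0503]
tcp_rot: [0.703, 0.711, 0.0, -0.0]
force: [0.5, 0.3, -1.2]
opening: 0.363
finger_force: 11.7
```

```bash
python3 meas.py w15
```

```text
24.4 [ 0.5644 -0.1136  0.0503] [ 0.5397  0.2709 -1.2429] 0.3630158093887794 11.66334465611726 psi 90.66770904112887
pivot px 1915.5 (320.7500305175781, 186.25) (49.497474670410156, 48.790367126464844) tool rel [ 0.0476 -0.      0.    ]
17 [(251, 270), (374, 393)]
29 [(252, 271), (371, 392)]
41 [(253, 272), (370, 391)]
53 [(254, 273), (369, 389)]
65 [(256, 258), (383, 387)]
77 [(257, 259), (382, 385)]
89 [(258, 260), (382, 384)]
101 [(259, 261), (380, 383)]
113 [(260, 262), (379, 382)]
125 [(261, 263), (378, 381)]
137 [(271, 273), (369, 371)]
149 [(282, 285), (357, 359)]
blank 7674.5 ((313.4999694824219, 58.99999237060547), (66.99998474121094, 117.99998474121094), 0.0) [ 0.5612 -0.0295  0.042 ] [[0.5508365358545804, -0.04606072926688005], [0.5512813293715539, -0.013084578483899656], [0.5707704515779646, -0.012861644027773712], [0.5717306984060269, -0.04582029983901424]]
```

step_arm(steps=[[[0.5, 0, 0, 0, -0.24], [0.5, 0, 0, 0, -0.2], [0, 0, 0, 0, -0.16], [0, 0, 0, 0, -0.12], [0, 0, 0, 0, -0.08], [0, 0, 0, 0, -0.04], [0, 0, 0, 0, 0], [0, 0, 0, 0, 0.1], [0, 0, 0, 0, 0.2], [0, 0, 0, 0, 0.2]]])

```text
time: 25.7
tool_pos: [0.5643, -0.1127, 0.0503]
tcp_rot: [0.703, 0.711, 0.0, -0.0]
force: [-0.8, 0.2, 0.4]
opening: 0.595
finger_force: 0.0
```

```bash
python3 meas.py w16
```

```text
25.7 [ 0.5643 -0.1127  0.0503] [-0.813   0.1935  0.3912] 0.5952535609627061 0.0 psi 90.66522688194001
pivot px 1909.0 (322.0000305175781, 189.5) (48.790367126464844, 48.790367126464844) tool rel [0.0466 0.0004 0.    ]
17 [(262, 280), (366, 384)]
29 [(262, 281), (366, 383)]
41 [(263, 281), (366, 383)]
53 [(263, 281), (365, 382)]
65 [(264, 266), (378, 380)]
77 [(265, 267), (377, 380)]
89 [(265, 267), (377, 379)]
101 [(265, 267), (376, 379)]
113 [(265, 267), (376, 379)]
125 [(266, 268), (376, 378)]
137 [(275, 277), (367, 369)]
149 [(285, 287), (356, 359)]
blank 7882.0 ((314.0, 60.5), (121.0, 68.0), 90.0) [ 0.5613 -0.0289  0.042 ] [[0.5512496304738979, -0.012095125124404034], [0.5710313554490355, -0.011869775851085618], [0.572037967985579, -0.04573111100898666], [0.5507912065160766, -0.04597471289337526]]
```

step_arm(steps=[[[0, 0, 0, 0, 1], [0, 0, 0, 0, 1], [0, 0, 0, 0, 1], [0, 0, -10, 0, 1], [0, 0, -30, 0, 1], [0, 0, -40, 0, 1], [0, 0, -40, 0, 1], [-30, 0, -10, 0, 1], [0, 0, 0, 0, 1], [0, 0, 0, 0, 1]]])

```text
time: 27.0
tool_pos: [0.5641, -0.142, 0.18]
tcp_rot: [0.703, 0.711, 0.0, -0.001]
force: [-0.6, 0.2, -0.3]
opening: 0.997
finger_force: 0.0
```

```bash
python3 - <<'E'
from h import *
s,im,C=settle('w17'); print(s['time'],s['tool_pos'],s['force'])
h=cv2.cvtColor(im,cv2.COLOR_BGR2HSV)
k=cv2.inRange(h,(0,45,30),(14,140,110)); k[250:]=0
for i in range(2):
    A,b,r=box(k,i); X=plane(C,b,.042); print('blank',A,r,X.mean(0),X[:,:2].tolist())
m=cv2.inRange(h,(90,0,110),(140,60,255)); p=proj(C,[(.5645,-.0661,.05)])[0]; print(p)
q=np.zeros_like(m); cv2.circle(q,tuple(int(v) for v in p),22,255,-1); A,b,r=box(m&q); print('pivot',A,r,plane(C,r[0],.050)[0])
print('pivot tri',tri(pickle.load(open('w16.pkl','rb')),(322.0,189.5),C,r[0]))
y=int(proj(C,[(.564,-.0197,.044)])[0][1]); print(y,proj(C,[(.5513,-.0197,.042),(.5763,-.0197,.044)])[:,0])
for yy in range(y-24,y+30,6): print(yy,[tuple(int(c) for c in v) for v in h[yy,285:345:4]])
E
```

```text
27.05 [ 0.564  -0.1414  0.1796] [-0.0017  0.0997 -0.56  ]
blank 2445.0 ((318.0, 37.5), (75.0, 34.0), 90.0) [ 0.5611 -0.0259  0.042 ] [[0.5510670638981529, -0.005836226321197624], [0.5706134798469202, -0.005600167801382602], [0.5715205420892997, -0.045949060164204344], [0.5511053447767554, -0.04620101713704284]]
blank 0.0 ((291.0, 16.0), (0.0, 0.0), 0.0) [ 0.5453 -0.0142  0.042 ] [[0.5452723667514556, -0.014226818420528656], [0.5452723667514556, -0.014226818420528656], [0.5452723667514556, -0.014226818420528656], [0.5452723667514556, -0.014226818420528656]]
[322.9021 109.4017]
pivot 513.0 ((322.0000305175781, 109.00001525878906), (25.455846786499023, 25.455848693847656), 45.0) [ 0.564  -0.0659  0.05  ]
pivot tri [ 0.564  -0.0659  0.0513]
25 [301.3765 344.3929]
1 [(17, 120, 182), (17, 121, 183), (18, 122, 182), (17, 120, 182), (15, 109, 110), (10, 78, 72), (7, 73, 73), (6, 50, 81), (8, 76, 74), (9, 70, 73), (11, 77, 73), (9, 68, 75), (9, 71, 75), (104, 17, 165), (108, 20, 162)]
7 [(17, 120, 170), (17, 119, 171), (17, 120, 170), (17, 121, 171), (16, 111, 103), (9, 71, 72), (9, 72, 74), 
[... 932 characters left out ...]
, 76), (9, 73, 73), (106, 17, 164), (110, 19, 165)]
37 [(17, 123, 172), (109, 37, 75), (120, 15, 33), (110, 22, 35), (15, 41, 37), (9, 65, 79), (9, 65, 78), (9, 72, 74), (9, 72, 74), (9, 71, 72), (11, 54, 81), (11, 67, 76), (8, 60, 77), (105, 19, 164), (109, 22, 164)]
43 [(17, 122, 170), (111, 34, 74), (60, 7, 35), (60, 14, 18), (9, 69, 37), (9, 75, 71), (8, 77, 73), (10, 72, 74), (9, 72, 74), (10, 78, 72), (8, 62, 78), (9, 74, 72), (9, 67, 76), (104, 17, 163), (110, 19, 162)]
49 [(17, 123, 151), (107, 31, 74), (13, 44, 52), (17, 120, 149), (17, 121, 146), (7, 62, 74), (9, 71, 72), (9, 70, 73), (8, 77, 73), (10, 74, 72), (9, 64, 76), (10, 75, 75), (8, 62, 78), (105, 19, 163), (111, 22, 164)]
```

The clip holds: pivot top is at z 51 mm (so it has not dropped), the pads are against the blank, and the blank is flush with the fence. The arm is clear, so I hand in.

```bash
python3 -c "
from bench import env
print(env.hand_in())"
```

```text
the job is handed in; nothing more can be done
None
```

The blank lies centred on the block and flush against the fence. The spring clip, brought in from the open end, holds blank and fence together within about 1.5 mm of mid-length. The job was handed in at about 27 s with the arm clear; no contact with the carton, stone or bottle was seen, but I did not re-measure their positions at the end.

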